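Level the measuring plate on its screw foot

TASK

The small three-footed measuring plate on the desk is out of level. Lay the spirit level on the plate between the two scribed marks, lengthwise towards the screw foot, and let go of it; then turn the knob of the screw foot until the bubble sits between its two lines. Finally press the level's rubber thumb pad about half-way down and finish like that, still pressing, with the bubble centred; do not disturb the mug, the mouse or the black ring.

Things in the scene. Friction and masses are not known exactly. Their poses are not given: they have to be found in the camera images.
- level_center (a point): Centre (half-way up) of the loose spirit level: aluminium bar with black ends, 130 mm long (its x) x 26 wide (y) x 34 high, about 0.3 kg, lying on the desk, z up. A round black rubber thumb pad stands on the middle of its top; a green vial with a white bubble lies along x in its top, the vial's middle 38 mm from the centre towards +x. It works either way round.
- bubble (a joint): Position of the bubble along the level's x axis, m, 0 = centred in the vial, + towards the level's +x end; it floats to the higher end, 0.35 mm for each mrad of tilt, stops at +-14.5 mm, and needs about 1 s to settle. The bubble is about 10 mm long; its two lines are 15 mm apart.
- pad (a joint): How far the rubber thumb pad is pressed in, m: 0 = free, 0.012 = fully in. It springs back, 1 N for each mm. The plate gives a little under the press: with the pad half-way in, its screw-foot end sinks by some 2 mrad and the bubble drifts up to 1 mm away from the screw foot (twice that with the pad fully in).
- pad_top (a point): Centre of the top of the thumb pad (20 mm diameter), 48 mm above the level's underside when free; lies 2 mm from the level's centre line middle towards its -x end. Moves down with the pad.
- seat (a point): Point on the top of the grey plate, midway between its two scribed white marks (140 mm apart), where the level's middle belongs; 55 mm above the desk when level. Tilts with the plate: x points along the plate to the screw foot, z up. The plate (140 mm wide, 130 mm behind to 120 ahead) tilts only about its rear feet, 80 mm behind. At the start the screw-foot end is too low, by 0.015 to 0.04 rad.
- foot_grip (a point): Centre of the black bar knob on the screw foot, on its upright axis, 99 mm above the desk at all times, 130 mm ahead of the seat. The bar is 42 mm long (point x), 12 wide (y), 26 high, over a 34 mm round collar. It stays where it is left (friction 0.08 N m). Clockwise from above raises that end of the plate by 0.008 rad per rad of turn (2.8 mm of bubble); about 2 to 5 rad are needed.
- ring_c (a point): Bystander: black machined ring, 72 mm outer diameter, 30 mm high, lying flat; centre of its underside. Leave alone.
- mug_c (a point): Bystander: white mug, 76 mm diameter, 90 mm high; centre of its underside. Leave alone.
- mouse_c (a point): Bystander: grey computer mouse, 105 x 60 x 32 mm; centre of its underside. Leave alone.
Not all that is in view belongs to the job. What is shaped like the part that bears level_center but brown, turquoise or yellow is not meant.

How it is judged:
By the outcome, as a careful person would: the job done as asked, in the order asked, and still so for the second after the job is handed in, while the arm keeps its last pose, push and grip.
It also fails if it takes over 72 s, if anything falls off the work surface, if the arm or the gripper's body presses on something with over 40 N, if the wrist force passes 120 N, or if a joint passes its speed limit or range.

ROBOT

A 6-joint arm with a two-finger parallel gripper is mounted at the origin on the work surface. World frame = base frame: x ahead of the robot, y to its left, z up, the work surface at z = 0. Lengths are in m, angles in degrees, forces in N, time in s.
With the tool pointing down it reaches from about 0.275 to 0.825 m from the base axis. Payload 4.9 kg.
Tool frame: the origin (TCP) lies midway between the tips of the shut fingers; the grasp point (between the pads) lies 19 mm behind it; z points along the fingers, y is the line along which they close (so a half turn about z gives the same grasp; the last joint's range is limited). The gripper opens to 85 mm and grips with 20 to 120 N. Pads are 22 mm wide; open, the fingers measure 114 mm over their backs; the gripper's body (76 mm by 85 mm) begins 54 mm behind the grasp point. The pads swing forward as they close: fully open they stand 13 mm farther back than shut.
Start: joints at [60.837, 18.69, -11.035, 60.275, 0, 82.311], TCP at [0.201, 0.512, 0.231] pointing down, gripper open.
Joint ranges: [-152.03, 152.03], [-55.5, 102.48], [-74.3, 77.21], [-110.64, 120.58], [-84.22, 78.4], [-180, 180]. Speed limits (degrees/s): [147.25, 147.25, 180, 180, 180, 180].

INTERFACE

Orientations are given as a 3x3 rotation matrix whose columns are the frame's x, y, z axes.
In Python, from plant import env gives the robot as it stands. The module is installed in compiled form; this text tells all that it offers.
- The arm moves only by the tool servo_tool, never from a script. Its argument "steps" is a list that holds one entry, the list of rows, each a list of 5 numbers: the shift along the world's x, y, z in m, then the turn about the world's z in rad, then the finger opening in m, from 0 to 0.0854. A call has 1 to 12 rows; each row is the pose to reach, as a shift and turn from the pose commanded when the call began; what a row does not reach only later rows make up. A row lasts 1/10 s, in which the tool goes at most 50 mm and 8.59 degrees, less where a joint would pass 70% of its speed; a pose out of reach is approached as far as the arm can. A call with a gripper value outside its range is refused whole. The fingers move at their own pace and stop on an object; "newtons" is the grip in N (left out, the last holds). Time passes only in rows, so rows that repeat a pose let the fingers close. It gives the time, the measured TCP pose, the force, the opening and the grip force at its end, in the units of the state.
- env.get_state(): the state, without advancing time (a new reading comes with each control period).
- env.grab_frame(name): name is "scene" or "top"; returns the picture (480x640x3 uint8, blue, green, red); there is no depth.
- env.calibration(name): a dict with "vfov" (degrees; the focal length in pixels is half the picture's height over the tangent of half this angle, whatever the lens; pixels are square), "cx", "cy" (the principal point, pixels), "dist_coeffs" ([k1, k2, p1, p2, k3] as OpenCV has them; the pictures are not rectified), "T" (4x4, takes a point from camera to world coordinates). Camera axes: x right, y up, looking along -z (the intrinsics and any distortion apply to the point x, -y, -z); pixel columns grow to the right and rows downward; lengths in m; the calibration is good to about 2 mm. A picture is of the moment at which its call begins. calibration takes no time and is no camera call.
- env.close_job(): hands the job in; it is judged then, once.
The state is a dict: "t": time; "joint_pos": joint angles; "joint_vel": joint speeds; "effort": joint torques, N m; "ee_pos": TCP position; "tool_rot": TCP orientation; "ft_force": force on the tool from outside, world axes, zero at the start; "moment": the same for the moment, N m; "finger_gap": finger opening in m; "grasp_force": force on a finger pad.
Only numpy, scipy, OpenCV 4.12 (cv2) and the standard library are available. Lean on these libraries where they do the work, as an engineer would, in place of code of your own. Each camera call takes 0.05 s, during which the arm holds its last target. There are 200 camera calls.

## Working session

There is one attempt and no reset: what is moved stays moved. The work goes in short steps, Python scripts to look and compute and a tool call to move; the robot and the scene stay as the last step left them, time stands still between calls to the robot, and variables do not carry over. Pictures are saved under pics/ and viewed, at most 10 in all, crops included, and the job is handed in when it is done.

Besides the shell and the picture viewer there is one more tool, called after "Call:" as name([rows], argument=value, ...), one row to a line, values as JSON. servo_tool: Moves the arm, as the interface text tells. Its arguments: {"type":"object","properties":{"steps":{"type":"array","items":{"type":"array","items":{"type":"array","items":{"type":"number"}}}},"newtons":{"type":"number"}},"required":["steps"]}

```bash
mkdir -p pics
cat > h.py <<'E'
import numpy as np, cv2
from plant import env
def K(n):
    c=env.calibration(n); f=240/np.tan(np.radians(c["vfov"])/2)
    return np.array([[f,0,c["cx"]],[0,f,c["cy"]],[0,0,1]]),np.array(c["dist_coeffs"],float),np.array(c["T"])
def ray(n,px,z):
    k,d,T=K(n); u=cv2.undistortPoints(np.array(px,float).reshape(-1,1,2),k,d).reshape(-1,2)
    D=np.c_[u[:,0],-u[:,1],-np.ones(len(u))]@T[:3,:3].T; o=T[:3,3]
    return o+D*((np.broadcast_to(z,len(u))-o[2])/D[:,2])[:,None]
def proj(n,P):
    k,d,T=K(n); Q=(np.array(P,float).reshape(-1,3)-T[:3,3])@T[:3,:3]; Q=Q*[1,-1,-1]
    return cv2.projectPoints(Q,np.zeros(3),np.zeros(3),k,d)[0].reshape(-1,2)
E
python3 - <<'E'
from h import *
for n in("scene","top"):
    cv2.imwrite(f"pics/{n}0.png",env.grab_frame(n)); print(n,env.calibration(n))
s=env.get_state(); print(s)
E
```

```text
scene {'vfov': 54.44677281264357, 'cx': 326.4857588859551, 'cy': 240.50771655597651, 'dist_coeffs': array([-0.0762304,  0.       ,  0.       ,  0.       ,  0.       ]), 'T': array([[-0.79204508, -0.44515709,  0.41773167,  0.99127207],
       [ 0.61027778, -0.56055747,  0.55976455,  0.48572645],
       [-0.01502055,  0.69829112,  0.71565627,  0.78829434],
       [ 0.        ,  0.        ,  0.        ,  1.        ]])}
top {'vfov': 43.56214965338254, 'cx': 319.99588407267584, 'cy': 238.33295465143524, 'dist_coeffs': array([-0.15763412,  0.        ,  0.        ,  0.        ,  0.        ]), 'T': array([[ 0.0044335 ,  0.98361768, -0.18021269,  0.35158309],
       [-0.99991162,  0.00210182, -0.01312736, -0.05117038],
       [-0.01253353,  0.18025496,  0.98354007,  1.42659863],
       [ 0.        ,  0.        ,  0.        ,  1.        ]])}
{'t': 0.1, 'joint_pos': array([ 6.08346522e+01,  1.87273079e+01, -1.10840088e+01,  6.02750184e+01,
       -3.45171375e-05,  8.23111747e+01]), 'joint_vel': array([-0.00955209, -0.09874398,  0.12494476,  0.02324283,  0.02587328,
       -0.03913012]), 'effort': array([ 1.17655629e-03, -4.44238615e+01,  2.63037926e+01,  7.88562465e-03,
       -8.36573349e-05, -3.15162914e-06]), 'ee_pos': array([0.20110662, 0.51137565, 0.2306011 ]), 'tool_rot': array([[-9.30567594e-01,  3.66119400e-01, -7.33799950e-04],
       [ 3.66120080e-01,  9.30566685e-01, -1.31608328e-03],
       [ 2.01006167e-04, -1.49336334e-03, -9.99998865e-01]]), 'ft_force': array([-0.62275452,  0.08596106, -0.40483953]), 'moment': array([-0.06246052,  0.00548573, -0.01490695]), 'grasp_force': 0.0, 'finger_gap': 0.08527177318659714}
```

View pics/top0.png

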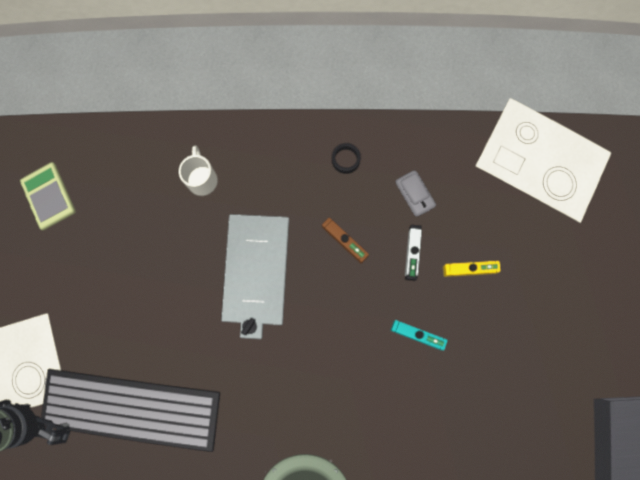

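View pics/scene0.png

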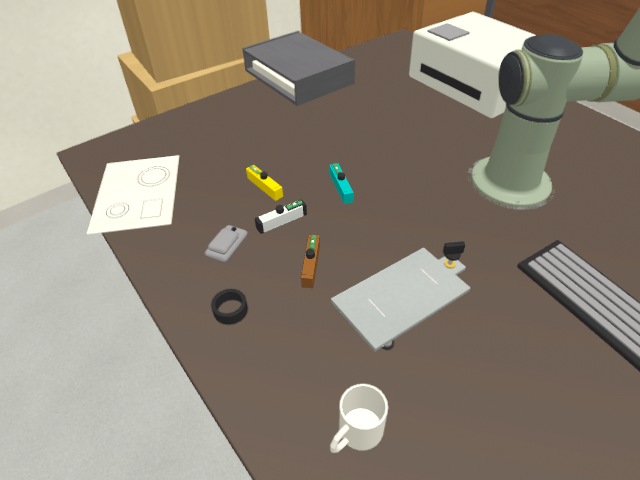

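The top view shows the aluminium level at about (413,252) with its vial at the lower end. The plate marks are at (257,241) and (253,301), the knob at (249,327). I'll enlarge both areas.

Run:
```python
from h import *
im=cv2.imread("pics/top0.png")
a=cv2.resize(im[205:345,215:300],None,fx=4,fy=4,interpolation=cv2.INTER_CUBIC)
b=cv2.resize(im[215:290,380:445],None,fx=6,fy=6,interpolation=cv2.INTER_CUBIC)
c=np.zeros((560,740,3),np.uint8); c[:560,:340]=a; c[:450,350:740]=b
cv2.imwrite("pics/crop.png",c)
s=im.astype(int)
# level outline: bright body
m=(im.min(2)>120).astype(np.uint8); m[:, :380]=0;m[:,445:]=0;m[:215]=0;m[290:]=0
print(cv2.minAreaRect(cv2.findNonZero(m)))
# scribed marks
for r in((232,250),(293,309)):
    p=im[r[0]:r[1],235:280].min(2).astype(float); w=np.clip(p-np.median(p)-15,0,None); y,x=np.mgrid[r[0]:r[1],235:280]; print((w*x).sum()/w.sum(),(w*y).sum()/w.sum())
```

```text
((413.3551940917969, 251.2379608154297), (12.70595932006836, 46.58851623535156), 4.763641834259033)
258.07781456953643 240.59437086092714
252.46387283236993 300.735549132948
```

View pics/crop.png

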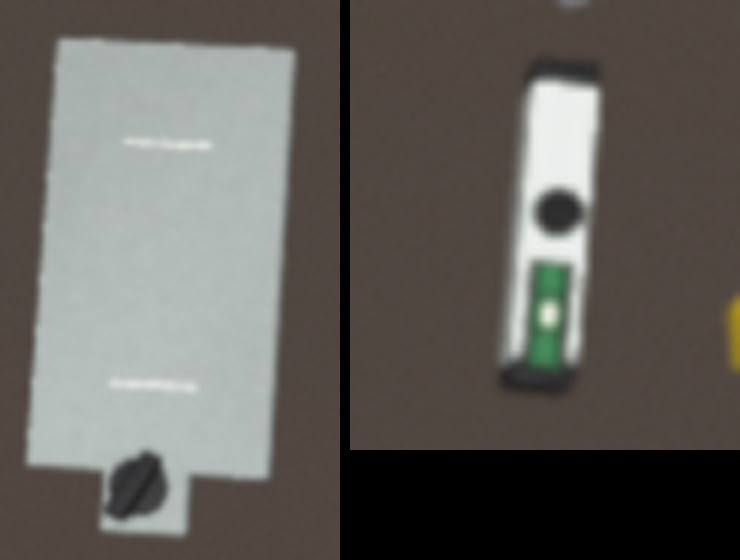

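Run:
```python
from h import *
r=ray("top",[(257,241.2),(253.25,301.4)],[.051,.057]); d=r[1]-r[0]
print("marks",r,np.linalg.norm(d),"seat",r.mean(0),"dir",np.degrees(np.arctan2(d[1],d[0])))
def A(p): return (380+(p[0]-350)/6,215+p[1]/6)
l=ray("top",[A((558,212)),A((548,315)),A((566,62)),A((537,383))],[.048,.034,.034,.034]); print("pad vial ends",l)
for q in((l[1]-l[0]),l[3]-l[2]): print(np.degrees(np.arctan2(q[1],q[0])),np.linalg.norm(q[:2]))
def B(p): return (215+p[0]/4,205+p[1]/4)
k=ray("top",[B((152,458)),B((114,513))],.112);q=k[1]-k[0]; print("knob",k.mean(0),np.degrees(np.arctan2(q[1],q[0])),np.linalg.norm(q))
s=env.get_state(); R=s["tool_rot"]; print("tool y",np.degrees(np.arctan2(R[1,1],R[0,1])))
```

```text
marks [[0.59651551 0.11418987 0.051     ]
 [0.45562239 0.11906666 0.057     ]] 0.14110511977018925 seat [0.52606895 0.11662826 0.054     ] dir 178.01759275647854
pad vial ends [[ 0.57622872 -0.25348207  0.048     ]
 [ 0.53777349 -0.25070104  0.034     ]
 [ 0.6385793  -0.2601646   0.034     ]
 [ 0.5110885  -0.24584531  0.034     ]]
175.86365180013462 0.03855565911505698
173.59161121626107 0.1282924278088509
knob [0.39678061 0.12210113 0.112     ] 146.08100232466134 0.03628768252263576
tool y 68.52348611882941
```

Call:
servo_tool([
  [[0.022,-0.045,0,0.03,0.06],[0.044,-0.09,0,0.06,0.06],[0.066,-0.135,0,0.09,0.06],[0.088,-0.18,0,0.12,0.06],[0.11,-0.225,0,0.15,0.06],[0.132,-0.27,0,0.18,0.06],[0.154,-0.315,0,0.21,0.06],[0.176,-0.36,0,0.24,0.06],[0.198,-0.405,0,0.27,0.06],[0.22,-0.45,0,0.29,0.06],[0.242,-0.495,0,0.29,0.06],[0.242,-0.495,0,0.29,0.06]],
])

```text
t: 1.3
ee_pos: [0.4459, 0.0119, 0.2311]
tool_rot: [[-0.996, 0.093, 0.002], [0.093, 0.996, -0.002], [-0.002, -0.002, -1.0]]
ft_force: [0.4, 0.8, 0.2]
finger_gap: 0.0601
grasp_force: 0.0
```

Call:
servo_tool([
  [[0.02,-0.04,0,0,0.06],[0.04,-0.08,0,0,0.06],[0.06,-0.12,0,0,0.06],[0.08,-0.16,-0.02,0,0.06],[0.1,-0.2,-0.04,0,0.06],[0.12,-0.24,-0.06,0,0.06],[0.131,-0.27,-0.09,0,0.06],[0.131,-0.27,-0.11,0,0.06],[0.131,-0.27,-0.11,0,0.06],[0.131,-0.27,-0.11,0,0.06]],
])

```text
t: 2.3
ee_pos: [0.5738, -0.252, 0.121]
tool_rot: [[-0.996, 0.084, -0.002], [0.084, 0.996, 0.001], [0.002, 0.001, -1.0]]
ft_force: [-0.1, 0.1, 0.2]
finger_gap: 0.0597
grasp_force: 0.0
```

Run:
```python
from h import *
a=env.grab_frame("scene");b=env.grab_frame("top")
s=env.get_state();print(s["ee_pos"],proj("top",[s["ee_pos"]]),proj("scene",[s["ee_pos"]]))
a=cv2.resize(a[120:280,190:350],(480,480));b=cv2.resize(b[200:300,370:470],(300,300))
c=np.zeros((480,790,3),np.uint8);c[:,:480]=a;c[:300,485:785]=b;cv2.imwrite("pics/g1.png",c)
```

```text
[ 0.57502409 -0.25252836  0.122803  ] [[419.06505237 245.42694667]] [[277.95104685 181.65551723]]
```

View pics/g1.png

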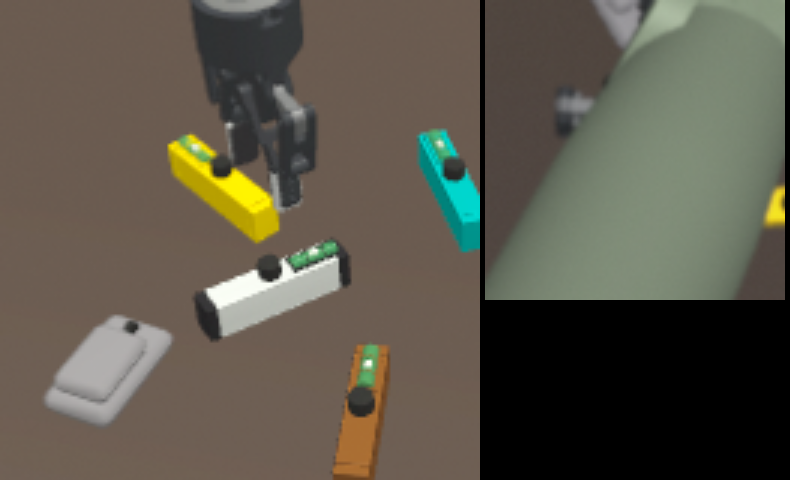

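The scene crop shows the open fingers above the white level, whose pad is at scene pixel (280,209). Its vial faces the robot. I'll descend and grip.

Call:
servo_tool([
  [[0,0,-0.03,0,0.06],[0,0,-0.06,0,0.06],[0,0,-0.09,0,0.06],[0,0,-0.112,0,0.06],[0,0,-0.112,0,0.06],[0,0,-0.112,0,0.015],[0,0,-0.112,0,0.015],[0,0,-0.112,0,0.015],[0,0,-0.112,0,0.015],[0,0,-0.112,0,0.015],[0,0,-0.112,0,0.015]],
], newtons=40)

```text
t: 3.5
ee_pos: [0.5761, -0.2538, 0.0118]
tool_rot: [[-0.996, 0.085, 0.004], [0.084, 0.996, -0.002], [-0.004, -0.001, -1.0]]
ft_force: [-1.1, 1.6, 6.7]
finger_gap: 0.0255
grasp_force: 41.9
```

Call:
servo_tool([
  [[0,0,0.04,0,0.015],[0,0,0.08,0,0.015],[0,0.01,0.12,0,0.015],[-0.005,0.045,0.14,0.01,0.015],[-0.01,0.09,0.14,0.02,0.015],[-0.016,0.135,0.14,0.03,0.015],[-0.022,0.18,0.14,0.043,0.015],[-0.028,0.225,0.14,0.043,0.015],[-0.034,0.27,0.14,0.043,0.015],[-0.04,0.315,0.14,0.043,0.015],[-0.045,0.35,0.14,0.043,0.015],[-0.0485,0.37,0.14,0.043,0.015]],
])

```text
t: 4.7
ee_pos: [0.5249, 0.1196, 0.1499]
tool_rot: [[-0.999, 0.039, 0.0], [0.039, 0.999, 0.001], [-0.0, 0.001, -1.0]]
ft_force: [0.9, -1.2, -2.7]
finger_gap: 0.0251
grasp_force: 40.7
```

Call:
servo_tool([
  [[0,0,0,0,0.015],[0,0,0,0,0.015],[0,0,0,0,0.015]],
])

```text
t: 5.0
ee_pos: [0.5261, 0.116, 0.1495]
tool_rot: [[-0.999, 0.043, 0.0], [0.043, 0.999, -0.0], [-0.0, -0.0, -1.0]]
ft_force: [-0.9, 0.4, -2.9]
finger_gap: 0.0254
grasp_force: 40.7
```

Run:
```python
from h import *
a=env.grab_frame("scene");p=[];T=[]
for i in range(4): env.grab_frame("scene"); s=env.get_state(); p.append(s["ee_pos"]);T.append(s["tool_rot"][:2,1])
p=np.mean(p,0);t=np.mean(T,0); print(p,np.degrees(np.arctan2(t[1],t[0])),s["ft_force"])
cv2.imwrite("pics/g2.png",cv2.resize(a[180:350,310:490],(720,600)[:2]))
```

```text
[0.52606049 0.11588416 0.14931563] 87.51336353176771 [-0.34222382  0.1978638  -2.77153718]
```

View pics/g2.png

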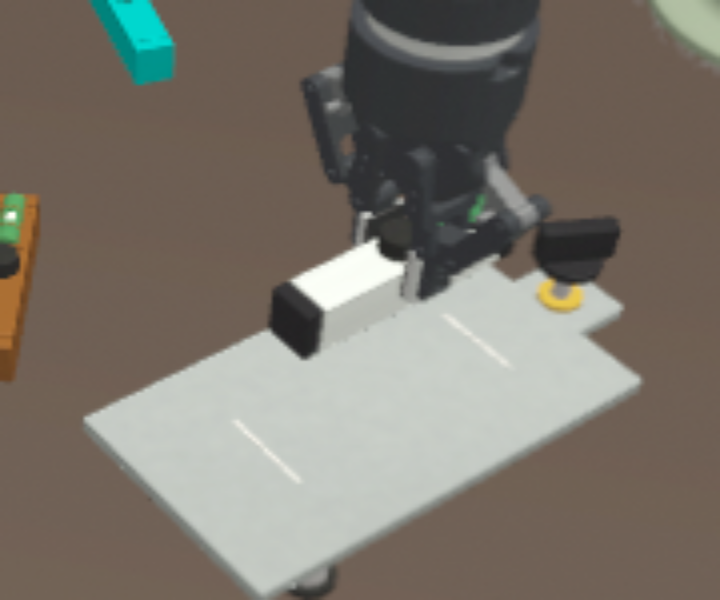

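The level is held above the plate, well aligned between the marks. I'll lower it.

Call:
servo_tool([
  [[0,0.001,-0.03,0,0.015],[0,0.001,-0.06,0,0.015],[0,0.001,-0.075,0,0.015],[0,0.001,-0.08,0,0.015],[0,0.001,-0.082,0,0.015],[0,0.001,-0.082,0,0.015],[0,0.001,-0.082,0,0.015]],
])

```text
t: 5.95
ee_pos: [0.5268, 0.1178, 0.0683]
tool_rot: [[-0.999, 0.042, 0.002], [0.042, 0.999, 0.0], [-0.002, 0.0, -1.0]]
ft_force: [-0.5, 0.2, -2.7]
finger_gap: 0.0253
grasp_force: 40.6
```

Call:
servo_tool([
  [[0,0,-0.0015,0,0.015],[0,0,-0.003,0,0.015],[0,0,-0.003,0,0.015]],
])

```text
t: 6.25
ee_pos: [0.5263, 0.1176, 0.0651]
tool_rot: [[-0.999, 0.042, 0.001], [0.042, 0.999, -0.001], [-0.001, -0.001, -1.0]]
ft_force: [-2.1, -1.5, 3.6]
finger_gap: 0.0254
grasp_force: 40.7
```

Call:
servo_tool([
  [[0,0,0,0,0.032],[0,0,0,0,0.04],[0,0,0,0,0.055],[0,0,0,0,0.055],[0,0,0,0,0.055],[0,0,0.03,0,0.055],[0,0,0.06,0,0.055],[0,0,0.1,0,0.055],[-0.03,0,0.13,0.14,0.055],[-0.07,0.002,0.13,0.29,0.055],[-0.11,0.004,0.13,0.44,0.055],[-0.13,0.005,0.13,0.58,0.055]],
])

```text
t: 7.45
ee_pos: [0.3924, 0.1229, 0.1942]
tool_rot: [[-0.855, -0.518, -0.002], [-0.518, 0.855, -0.0], [0.002, 0.001, -1.0]]
ft_force: [-0.1, 0.1, -0.4]
finger_gap: 0.0552
grasp_force: 0.0
```

Call:
servo_tool([
  [[0,0,0,0.145,0.055],[0,0,0,0.29,0.055],[0,0,0,0.435,0.055],[0,0,0,0.58,0.055],[0,0,0,0.725,0.055],[0,0,0,0.87,0.055],[0,0,0,1.015,0.055],[0,0,0,1.16,0.055],[0,0,0,1.305,0.055],[0,0,0,1.45,0.055],[0,0,0,1.595,0.055],[0,0,0,1.74,0.055]],
])

```text
t: 8.65
ee_pos: [0.3958, 0.1229, 0.1943]
tool_rot: [[0.654, -0.756, 0.0], [-0.756, -0.654, 0.0], [-0.0, -0.0, -1.0]]
ft_force: [-0.2, -0.3, -0.0]
finger_gap: 0.055
grasp_force: 0.0
```

Call:
servo_tool([
  [[0,0,0,0.14,0.055],[0,0,0,0.27,0.055],[0,0,0,0.27,0.055],[0,0,0,0.27,0.055]],
])

```text
t: 9.05
ee_pos: [0.3958, 0.1228, 0.1943]
tool_rot: [[0.828, -0.561, 0.0], [-0.561, -0.828, 0.0], [0.0, -0.0, -1.0]]
ft_force: [0.4, -0.5, -0.2]
finger_gap: 0.0551
grasp_force: 0.0
```

Run:
```python
from h import *
a=env.grab_frame("scene");b=env.grab_frame("top");p=[];T=[]
for i in range(3): env.grab_frame("scene"); s=env.get_state(); p.append(s["ee_pos"]);T.append(s["tool_rot"][:2,1])
p=np.mean(p,0);t=np.mean(T,0); print(p,np.degrees(np.arctan2(t[1],t[0])),s["joint_pos"],s["ft_force"])
cv2.imwrite("pics/s3.png",a);cv2.imwrite("pics/t3.png",b)
c=np.zeros((600,800,3),np.uint8);c[:600,:400]=cv2.resize(a[190:340,355:480][:, :100],(400,600));c[:600,400:]=cv2.resize(b[200:350,210:310],(400,600),interpolation=cv2.INTER_CUBIC);cv2.imwrite("pics/g3.png",c)
```

```text
[0.39584473 0.12284384 0.19429592] -124.06406832921856 [ 7.01181557e+00  6.19071921e+00 -3.30667894e+01  5.07388179e+01
  4.59367155e-03 -1.38940684e+02] [-0.59687505  0.28945721  0.28558405]
```

View pics/g3.png

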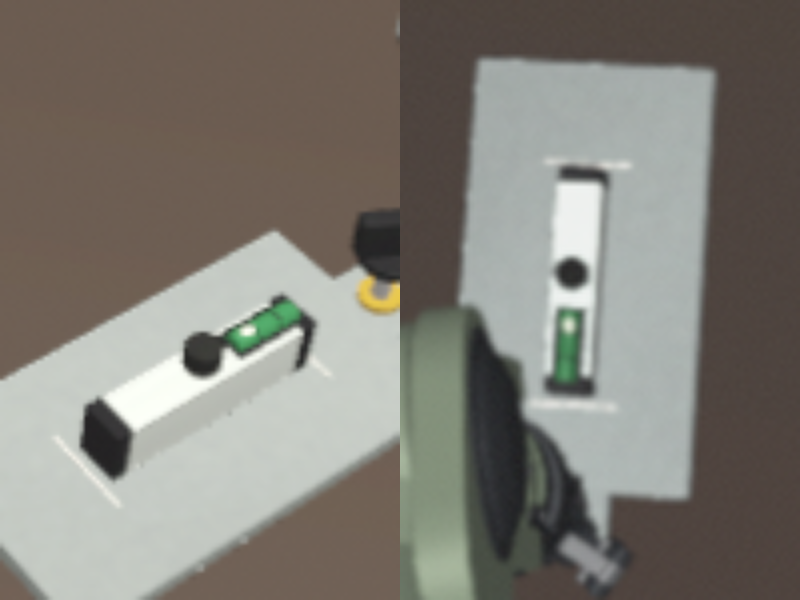

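Level is seated between the marks, with the bubble at the end away from the screw, as expected. Next the knob.

Call:
servo_tool([
  [[0,-0.001,-0.04,0,0.055],[0,-0.001,-0.08,0,0.055],[0,-0.001,-0.104,0,0.055],[0,-0.001,-0.104,0,0.055],[0,-0.001,-0.104,0,0.0],[0,-0.001,-0.104,0,0.0],[0,-0.001,-0.104,0,0.0],[0,-0.001,-0.104,0,0.0],[0,-0.001,-0.104,0,0.0],[0,-0.001,-0.104,0,0.0],[0,-0.001,-0.104,0,0.0]],
], newtons=30)

```text
t: 10.4
ee_pos: [0.3985, 0.1235, 0.092]
tool_rot: [[0.83, -0.558, 0.005], [-0.558, -0.83, 0.004], [0.002, -0.006, -1.0]]
ft_force: [2.8, 5.9, -0.1]
finger_gap: 0.0113
grasp_force: 35.6
```

Call:
servo_tool([
  [[0.0015,0.002,0,0,0],[0.0015,0.002,0,-0.14,0],[0.0015,0.002,0,-0.28,0],[0.0015,0.002,0,-0.42,0],[0.0015,0.002,0,-0.56,0],[0.0015,0.002,0,-0.7,0],[0.0015,0.002,0,-0.84,0],[0.0015,0.002,0,-0.98,0],[0.0015,0.002,0,-1.12,0],[0.0015,0.002,0,-1.26,0],[0.0015,0.002,0,-1.4,0],[0.0015,0.002,0,-1.4,0]],
])

```text
t: 11.6
ee_pos: [0.3981, 0.1235, 0.0919]
tool_rot: [[-0.413, -0.911, 0.002], [-0.911, 0.413, -0.001], [-0.0, -0.002, -1.0]]
ft_force: [-2.7, -2.5, 8.9]
finger_gap: 0.0112
grasp_force: 37.0
```

Call:
servo_tool([
  [[0,0,0,0,0],[0,0,0,0,0],[0,0,0,0,0],[0,0,0,0,0],[0,0,0,0,0],[0,0,0,0,0],[0,0,0,0,0],[0,0,0,0,0],[0,0,0,0,0],[0,0,0,0,0]],
])

```text
t: 12.6
ee_pos: [0.3982, 0.1236, 0.0919]
tool_rot: [[-0.411, -0.912, 0.002], [-0.912, 0.411, -0.001], [-0.0, -0.002, -1.0]]
ft_force: [-2.3, -1.8, 7.7]
finger_gap: 0.0112
grasp_force: 37.0
```

```bash
cat > bub.py <<'E'
from h import *
# green vial mask in a window; position of bubble along vial from vial's centre, mm toward screw foot
def meas(n,win,N=4,im=None):
    I=np.mean([env.grab_frame(n).astype(float) for _ in range(N)],0) if im is None else im.astype(float)
    x0,x1,y0,y1=win; g=cv2.resize(I[y0:y1,x0:x1],None,fx=8,fy=8,interpolation=cv2.INTER_CUBIC)
    gr=(g[...,1]-g[...,2]>22).astype(np.uint8)
    gr=cv2.morphologyEx(gr,cv2.MORPH_CLOSE,np.ones((25,25)))
    k,l,st,_=cv2.connectedComponentsWithStats(gr); i=1+np.argmax(st[1:,4]); m=l==i
    c,sz,a=cv2.minAreaRect(cv2.findNonZero(m.astype(np.uint8)))
    inner=cv2.erode(m.astype(np.uint8),np.ones((5,5)))>0
    w=np.clip(g[...,2]-np.percentile(g[...,2][inner],50)-25,0,None)*inner
    y,x=np.mgrid[:g.shape[0],:g.shape[1]]; b=np.array([(w*x).sum(),(w*y).sum()])/w.sum()
    f=lambda p:(np.array(p)+.5)/8-.5+[x0,y0]
    P=ray(n,[f(c),f(b)],.089); u=np.array([-.9991,.042,0])
    return (P[1]-P[0])@u*1000, f(c), f(b), np.array(sz)/8, w.max(), I
E
python3 - <<'E'
from bub import *
print("before",meas("scene",(400,440,258,295),im=cv2.imread("pics/s3.png"))[:5],meas("top",(240,265,270,302),im=cv2.imread("pics/t3.png"))[:5])
s=meas("scene",(400,440,258,295));t=meas("top",(240,265,270,302));print(s[:5],t[:5])
a=s[5].astype(np.uint8);b=t[5].astype(np.uint8)
c=np.zeros((400,800,3),np.uint8);c[:,:400]=cv2.resize(a[245:305,385:445],(400,400),interpolation=cv2.INTER_CUBIC);c[:,400:]=cv2.resize(b[250:310,225:285],(400,400),interpolation=cv2.INTER_CUBIC);cv2.imwrite("pics/g4.png",c)
S=env.get_state();print(S["t"],S["joint_pos"][5],S["ee_pos"],S["ft_force"],S["tool_rot"][:,1],S["finger_gap"])
E
```

```text
before (np.float64(-8.505529221082082), array([420.42512321, 271.03658295]), array([416.47636592, 272.29241688]), array([ 6.63629055, 19.97728729]), np.float64(176.25624029152095)) (np.float64(-11.639129036322295), array([251.43920708, 285.97245026]), array([251.67308644, 280.80946134]), array([ 5.7224369 , 18.59598923]), np.float64(119.67796570807695))
(np.float64(-4.594466093031974), array([420.35607529, 270.73193836]), array([417.78475444, 271.01163109]), array([ 6.68456841, 20.01201439]), np.float64(164.44205956999213)) (np.float64(-7.466352112401564), array([251.38638878, 285.71693611]), array([251.36807776, 282.39584028]), array([ 5.78675175, 18.64029503]), np.float64(127.19055790361017))
13.0 -58.64089076767075 [0.39817026 0.1235533  0.09189526] [-2.35299037 -1.58659113  9.36649879] [-0.91183243  0.41055601 -0.00232162] 0.01105652736258683
```

View pics/g4.png

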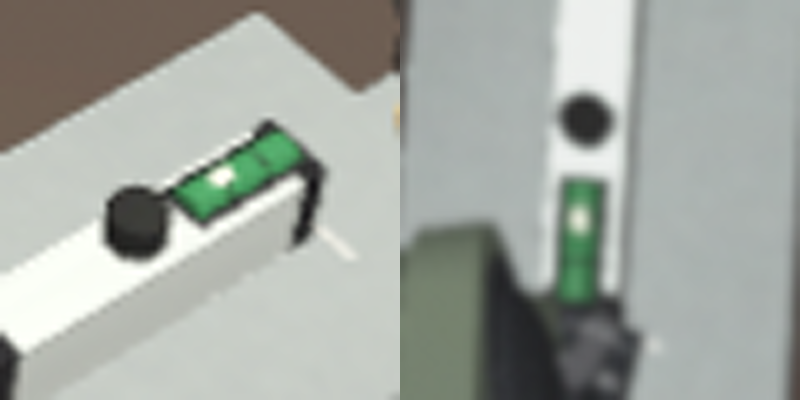

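Call:
servo_tool([
  [[0,0,0.001,-0.14,0],[0,0,0.001,-0.28,0],[0,0,0.001,-0.42,0],[0,0,0.001,-0.56,0],[0,0,0.001,-0.7,0],[0,0,0.001,-0.84,0],[0,0,0.001,-0.98,0],[0,0,0.001,-1.12,0],[0,0,0.001,-1.26,0],[0,0,0.001,-1.4,0],[0,0,0.001,-1.54,0],[0,0,0.001,-1.68,0]],
])

```text
t: 14.2
ee_pos: [0.398, 0.124, 0.092]
tool_rot: [[-0.859, 0.512, 0.002], [0.512, 0.859, 0.0], [-0.001, 0.001, -1.0]]
ft_force: [1.1, 0.2, -3.1]
finger_gap: 0.0111
grasp_force: 35.3
```

Call:
servo_tool([
  [[0,0,0,-0.14,0],[0,0,0,-0.32,0],[0,0,0,-0.32,0],[0,0,0,-0.32,0],[0,0,0,-0.32,0],[0,0,0,-0.32,0],[0,0,0,-0.32,0],[0,0,0,-0.32,0],[0,0,0,-0.32,0],[0,0,0,-0.32,0],[0,0,0,-0.32,0],[0,0,0,-0.32,0]],
])

```text
t: 15.4
ee_pos: [0.3981, 0.1241, 0.0919]
tool_rot: [[-0.659, 0.752, 0.002], [0.752, 0.659, 0.001], [-0.001, 0.002, -1.0]]
ft_force: [-0.7, 1.2, 6.4]
finger_gap: 0.0114
grasp_force: 36.4
```

```bash
cat > prof.py <<'E'
from bub import *
# profile along vial axis (world sampling at height z), mm toward foot from nominal point
def prof(n,I,c,z,u=np.array([-.9991,.042,0])):
    v=np.array([u[1],-u[0],0]); s=np.arange(-26,26.1,1.)
    out=0
    for o in np.arange(-2,2.1,1):
        p=proj(n,c+s[:,None]/1000*u+o/1000*v+[0,0,z-c[2]]).astype(np.float32)
        out=out+cv2.remap(I.astype(np.float32),p[:,0].copy(),p[:,1].copy(),cv2.INTER_CUBIC).reshape(len(s),3)
    return s,out/5
E
python3 - <<'E'
from prof import *
s=meas("scene",(400,440,258,295),8);t=meas("top",(240,265,270,302),8);print(s[:5],t[:5])
for n,m in(("scene",s),("top",t)):
    c=ray(n,[m[1]],.089)[0]; x,p=prof(n,m[5],c,.089); print(n,c); print(np.c_[x,p].astype(int).tolist())
a=s[5].astype(np.uint8);b=t[5].astype(np.uint8)
cv2.imwrite("pics/s5.png",a);cv2.imwrite("pics/t5.png",b)
c=np.zeros((400,800,3),np.uint8);c[:,:400]=cv2.resize(a[250:290,400:440],(400,400),interpolation=cv2.INTER_CUBIC);c[:,400:]=cv2.resize(b[265:305,235:275],(400,400),interpolation=cv2.INTER_CUBIC);cv2.imwrite("pics/g5.png",c)
S=env.get_state();print(S["t"],S["joint_pos"][5],S["ee_pos"],S["ft_force"],S["tool_rot"][:,1],S["finger_gap"])
E
```

```text
(np.float64(1.2757067706242478), array([420.06985283, 270.34558773]), array([419.81715195, 269.40637224]), array([ 6.62413311, 20.21539688]), np.float64(176.17147263791412)) (np.float64(-1.923089542812902), array([251.34292316, 285.32383251]), array([251.22346959, 284.46256693]), array([ 5.62309217, 18.65100288]), np.float64(122.35365158552304))
scene [0.48881125 0.11849063 0.089     ]
[[-26, 175, 182, 180], [-25, 191, 198, 196], [-24, 177, 182, 181], [-23, 134, 138, 137], [-22, 89, 97, 90], [-21, 64, 82, 60], [-20, 61, 93, 51], [-19, 72, 117, 57], [-18, 86, 139, 67], [-17, 100, 159, 78], [-16, 109, 171, 85], [-15, 110, 174, 86], [-14, 109, 172, 85], [-13, 109, 172, 86], [-12, 109, 173, 86], [-11, 109, 173, 86], [-10, 109, 172, 85], [-9, 108, 171, 84], [-8, 106, 170, 84], [-7, 103, 165, 82], [-6, 98, 155, 78], [-5, 97, 149, 80], [-4, 112, 162, 98], [-3, 138, 188, 128], [-2, 164, 209, 160], [-1, 186, 223, 188], [0, 197, 230, 202], [1, 201, 230, 206], [2, 202, 229, 208], [3, 198, 227, 203], [4, 184, 218, 186], [5, 161, 204, 159], [6, 137, 189, 126], [7, 114, 175, 95], [8, 102, 164, 79]
[... 896 characters left out ...]
 [-2, 193, 213, 203], [-1, 190, 210, 200], [0, 181, 203, 189], [1, 169, 194, 176], [2, 147, 176, 149], [3, 126, 159, 124], [4, 104, 140, 97], [5, 91, 129, 79], [6, 83, 122, 70], [7, 80, 119, 65], [8, 82, 122, 68], [9, 85, 126, 70], [10, 88, 131, 72], [11, 90, 136, 74], [12, 91, 137, 75], [13, 91, 137, 75], [14, 92, 138, 75], [15, 91, 136, 74], [16, 89, 134, 73], [17, 87, 130, 71], [18, 82, 121, 69], [19, 78, 112, 66], [20, 72, 96, 63], [21, 66, 82, 60], [22, 61, 68, 58], [23, 58, 60, 56], [24, 58, 57, 57], [25, 59, 58, 58], [26, 66, 66, 64]]
16.2 55.873883946891354 [0.3980906  0.12406577 0.09192205] [-0.74447604  1.25553413  5.63133243] [0.75178359 0.65940821 0.00149701] 0.011257518299335679
```

View pics/g5.png

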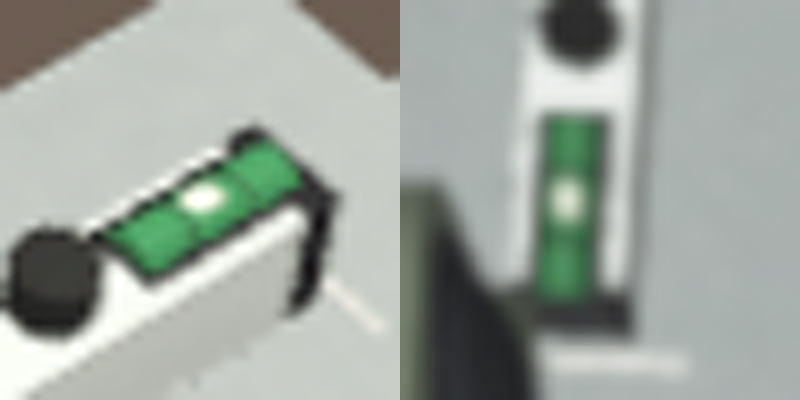

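Scene image: lines sit at about −5.3 and +10 mm, bubble at +1.5, so it is about 0.8–1 mm short (towards the plate's rear). I'll turn a little further, leaving room for the press drift, then release.

Call:
servo_tool([
  [[0,0,0,-0.14,0],[0,0,0,-0.28,0],[0,0,0,-0.42,0],[0,0,0,-0.55,0],[0,0,0,-0.55,0],[0,0,0,-0.55,0],[0,0,0,-0.55,0.03],[0,0,0,-0.55,0.05],[0,0,0,-0.55,0.05],[0,0,0,-0.55,0.05],[0,0,0.04,-0.55,0.05],[0,0,0.08,-0.55,0.05]],
])

```text
t: 17.4
ee_pos: [0.3958, 0.1235, 0.1712]
tool_rot: [[-0.168, 0.986, -0.004], [0.986, 0.168, -0.001], [-0.0, -0.004, -1.0]]
ft_force: [1.1, 0.5, -0.3]
finger_gap: 0.0502
grasp_force: 0.0
```

Call:
servo_tool([
  [[0,0,0.03,0,0],[0,0,0.03,0,0],[0,0,0.03,0,0],[0,0,0.03,0,0],[0,0,0.03,0,0],[0,0,0.03,0,0],[0,0,0.03,0,0],[0,0,0.03,0,0]],
])

```text
t: 18.2
ee_pos: [0.3972, 0.1238, 0.2009]
tool_rot: [[-0.168, 0.986, -0.001], [0.986, 0.168, -0.0], [0.0, -0.001, -1.0]]
ft_force: [-0.7, 1.0, 0.2]
finger_gap: -0.0001
grasp_force: 0.0
```

```bash
cat > fit.py <<'E'
from prof import *
from scipy.optimize import curve_fit
from scipy.special import erf
# red profile: base + bubble (10 mm box blurred) - two dark lines 15 mm apart (green channel)
def fit(n,m):
    c=ray(n,[m[1]],.089)[0]; x,p=prof(n,m[5],c,.089); k=abs(x)<16; x=x[k]; y=p[k,1]
    def f(x,b0,A,b,L,c,d,s,e):
        return b0+A*(erf((x-b+L/2)/s)-erf((x-b-L/2)/s))/2-d*(np.exp(-((x-c-7.5)/e)**2)+np.exp(-((x-c+7.5)/e)**2))
    q,_=curve_fit(f,x,y,[150,60,0,9,1,25,2,2],bounds=([50,20,-8,5,-6,3,.5,.8],[220,150,8,12,6,80,5,4])); return q[2]-q[4],q.round(2),np.std(f(x,*q)-y)
E
python3 - <<'E'
from fit import *
for n,w,f in(("scene",(400,440,258,295),"s5"),("top",(240,265,270,302),"t5")):
    print(n,"prev",fit(n,meas(n,w,im=cv2.imread(f"pics/{f}.png"))))
    m=meas(n,w,6); print(fit(n,m)); cv2.imwrite(f"pics/{n}6.png",m[5])
p=ray("top",[(0,0)],0)
S=env.get_state();print(S["t"],S["joint_pos"],S["ee_pos"],S["ft_force"],S["tool_rot"][:,1],S["finger_gap"])
# pad disc centroid (top, z .103)
I=cv2.imread("pics/top6.png"); r=I[255:282,238:266]; w=np.clip(110-r.max(2).astype(float),0,None); r2=(r.max(2)<110)
k,l,st,ce=cv2.connectedComponentsWithStats(r2.astype(np.uint8)); print(st,ce); 
for c in ce[1:]: print(ray("top",[c+[238,255]],.1025))
E
```

```text
scene prev (np.float64(-1.2232244380227404), array([172.95,  56.56,   1.26,   7.8 ,   2.49,  26.45,   1.89,   1.83]), np.float64(0.870053215261113))
(np.float64(0.24570070683205758), array([174.13,  57.29,   2.5 ,   8.46,   2.25,  24.08,   1.79,   1.89]), np.float64(2.4705163108641632))
top prev (np.float64(-1.0487178352432243), array([137.25,  79.65,  -1.97,   7.9 ,  -0.92,  18.51,   2.83,   3.11]), np.float64(0.7166034736387327))
(np.float64(0.20848509000144383), array([136.35,  79.12,  -0.43,   7.92,  -0.64,  19.04,   2.68,   2.89]), np.float64(0.9325022171401947))
18.8 [ 7.12489619e+00  5.96915278e+00 -3.21880346e+01  5.18392713e+01
  1.24826274e-03  8.74403360e+01] [0.39735983 0.12384855 0.2013032 ] [ 0.23354625 -0.19211956  0.47159462] [9.85748835e-01 1.68223750e-01 6.27200527e-05] -2.349934053754778e-05
[[  0   0  28  27 708]
 [ 11   9   8   7  42]
 [ 16  22   1   5   5]
 [ 11  26   1   1   1]] [[13.42655367 12.96327684]
 [14.5        12.        ]
 [16.         24.        ]
 [11.         26.        ]]
[[0.52887075 0.11676918 0.1025    ]]
[[0.50198086 0.11280555 0.1025    ]]
[[0.49744967 0.1238807  0.1025    ]][ WARN:0@1.912] global loadsave.cpp:1063 imwrite_ Unsupported depth image for selected encoder is fallbacked to CV_8U.
```

Both cameras agree: bubble at +0.2 mm with the knob released. Next, above the pad with shut fingers.

Call:
servo_tool([
  [[0.04,-0.002,0,0,0],[0.08,-0.004,0,0,0],[0.12,-0.006,0,0,0],[0.1312,-0.0068,-0.03,0,0],[0.1312,-0.0068,-0.06,0,0],[0.1312,-0.0068,-0.085,0,0],[0.1312,-0.0068,-0.09,0,0],[0.1312,-0.0068,-0.09,0,0],[0.1312,-0.0068,-0.09,0,0]],
])

```text
t: 19.7
ee_pos: [0.5294, 0.1172, 0.1125]
tool_rot: [[-0.168, 0.986, 0.002], [0.986, 0.168, 0.0], [-0.0, 0.002, -1.0]]
ft_force: [-0.1, -0.1, 1.1]
finger_gap: 0.0001
grasp_force: 0.0
```

Run:
```python
from h import *
a=env.grab_frame("scene");b=env.grab_frame("top");p=[];F=[]
for i in range(6): env.grab_frame("scene"); s=env.get_state(); p.append(s["ee_pos"]);F.append(s["ft_force"])
print(np.mean(p,0),np.mean(F,0),s["t"])
c=np.zeros((400,800,3),np.uint8);c[:,:400]=cv2.resize(a[230:310,370:450],(400,400),interpolation=cv2.INTER_CUBIC);c[:,400:]=cv2.resize(b[245:305,225:285],(400,400),interpolation=cv2.INTER_CUBIC);cv2.imwrite("pics/g6.png",c)
```

```text
[0.52919438 0.11712962 0.11227698] [-0.05355758  0.04246445 -0.30995475] 20.1
```

View pics/g6.png

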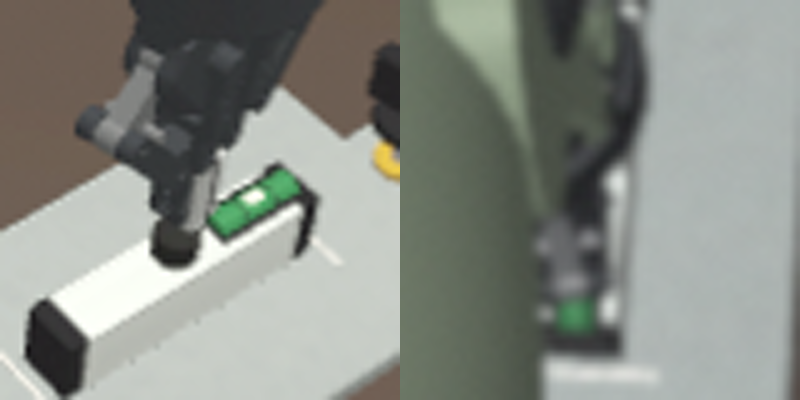

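The fingertips are right over the pad, and the vial stays visible in the scene view. I'll press gently.

Call:
servo_tool([
  [[0,0,-0.003,0,0],[0,0,-0.006,0,0],[0,0,-0.009,0,0],[0,0,-0.011,0,0],[0,0,-0.013,0,0],[0,0,-0.013,0,0],[0,0,-0.013,0,0],[0,0,-0.013,0,0]],
])

```text
t: 20.9
ee_pos: [0.5284, 0.117, 0.0984]
tool_rot: [[-0.168, 0.986, -0.0], [0.986, 0.168, -0.0], [-0.0, -0.0, -1.0]]
ft_force: [-2.0, -0.6, 4.4]
finger_gap: 0.0001
grasp_force: 2.2
```

Run:
```python
from h import *
p=[];F=[]
for i in range(6): env.grab_frame("scene"); s=env.get_state(); p.append(s["ee_pos"]);F.append(s["ft_force"])
print(np.mean(p,0),np.mean(F,0),np.std(F,0),s["t"])
```

```text
[0.52841391 0.11704164 0.09835704] [-2.43455721 -0.3240293   4.52487512] [0.49817637 0.32517133 0.79829357] 21.2
```

Call:
servo_tool([
  [[0,0,-0.0013,0,0],[0,0,-0.0013,0,0],[0,0,-0.0013,0,0],[0,0,-0.0013,0,0],[0,0,-0.0013,0,0],[0,0,-0.0013,0,0],[0,0,-0.0013,0,0],[0,0,-0.0013,0,0],[0,0,-0.0013,0,0],[0,0,-0.0013,0,0],[0,0,-0.0013,0,0],[0,0,-0.0013,0,0]],
])

```text
t: 22.4
ee_pos: [0.5284, 0.1171, 0.0971]
tool_rot: [[-0.168, 0.986, -0.0], [0.986, 0.168, 0.0], [0.0, -0.0, -1.0]]
ft_force: [-2.0, -0.7, 6.2]
finger_gap: -0.0002
grasp_force: 2.9
```

Run:
```python
from fit import *
p=[];F=[]
for i in range(12): env.grab_frame("scene"); s=env.get_state(); p.append(s["ee_pos"]);F.append(s["ft_force"])
print(np.mean(p,0),np.mean(F,0),s["t"])
m=meas("scene",(400,440,258,295),8);print(fit("scene",m),m[:5]);a=m[5].astype(np.uint8)
cv2.imwrite("pics/g7.png",cv2.resize(a[230:310,370:450],(480,480),interpolation=cv2.INTER_CUBIC))
```

```text
[0.5283997  0.11705267 0.09707132] [-2.52731083  0.07296836  6.08426584] 23.0
(np.float64(-0.25646497424244974), array([173.88,  52.87,   0.79,   8.35,   1.05,  26.25,   1.7 ,   1.81]), np.float64(1.7193755366186014)) (np.float64(0.7438058367574024), array([420.51555252, 269.96591568]), array([420.03995835, 269.12645116]), array([ 6.64138222, 19.10523224]), np.float64(165.0028717238456))
```

View pics/g7.png

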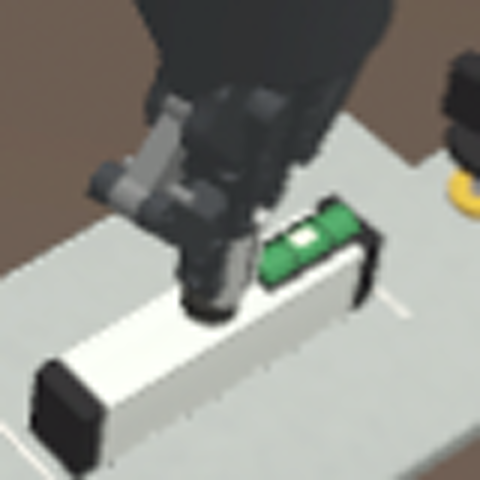

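The pad is pressed about half-way (6.2 N), and the bubble sits at −0.3 mm, centred between its lines. I'm handing in.

```bash
python3 -c "
from plant import env; print(env.close_job())"
```

```text
the job is handed in; nothing more can be done
None
```

The job is handed in: the level lies on the plate between the marks, the bubble is centred to about 0.3 mm, and the arm is still holding the thumb pad about half-way down (about 6 N); the mug, mouse and ring were not touched.

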